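Clear the inspection pad and present the ball tray

TASK

Pick up the bench brush, sweep the three metal chips off the black inspection pad onto the worktop, and lay the brush down on the worktop off the pad. Then lift the small tray by its bar without letting the steel ball leave its pocket, and finish holding it still and level about ten centimetres above the pad, centred over it, with the tray's long side parallel to the pad's long side: the program ends while the gripper is still holding the tray there. Leave the bushing, the bearing block and the bracket alone.

Things in the scene. Friction and masses are not known exactly. Their poses are not given: they have to be found in the camera images.
- pad: black inspection pad fixed to the worktop, 100 (its x) x 120 (its y, the long side) x 8 mm high, white marks at the corners; origin at the centre of its underside, on the worktop; z up; its x points roughly away from the robot (within about 0.3 rad)
- chip_1_center (a point): loose curled steel chip 1, about 16 mm across and 8 mm high, lying on the pad; the point is its centre
- chip_2_center (a point): loose curled steel chip 2, about 16 mm across and 8 mm high, lying on the pad; the point is its centre
- chip_3_center (a point): loose curled steel chip 3, about 16 mm across and 8 mm high, lying on the pad; the point is its centre
- brush_grip (a point): bench brush lying bristles down: wooden back 30 (x) x 220 (y) x 14 mm, its underside 22 mm and its top 36 mm above the bristle tips; the point is the centre of the wooden back, 29 mm above the bristle tips; grip across x. The stiff bristle block (24 mm in x) reaches from y = +20 to y = -100 mm of this point, so its middle is at y = -40 mm; the rest is handle. z up. 90 g. At the start y points roughly towards the robot (within 0.25 rad), the bristle end away from it
- brush_bristles (a point): middle of the brush's bristle block, 11 mm above the bristle tips; same axes as brush_grip
- tray_bar (a point): centre of the blue carrying bar of the tray: the bar runs along x (the tray's long side), 84 mm long, 12 mm wide (y), 20 mm high, its centre 78 mm above the tray's underside; z up. Grip across y. The tray is a steel plate 88 (x) x 64 (y) x 5 mm with a post at each end (x = +-38 mm) that carries the bar; about 0.4 kg. The bar stands free over the ball (ball top 32 mm above the tray's underside)
- tray: the same tray; origin at the centre of its underside, x along its long side and bar, z up
- tray_pocket (a point): where the ball's centre is when the ball lies in the middle of the tray's round blue pocket (inside diameter 42 mm, rim 3 mm high), 20 mm above the tray's underside
- ball_center (a point): centre of the loose steel ball, diameter 24 mm, 57 g, free to roll in the pocket
- bushing: brass flanged bushing, 34 mm across, 28 mm high, standing loose beyond the pad, to be left alone; origin at the centre of its underside
- bearing_block: small grey bearing block, 20 x 54 x 34 mm, standing loose beyond the pad, to be left alone; origin at the centre of its underside
- blue_bracket: blue angle bracket, 40 x 30 x 35 mm, standing loose beyond the pad, to be left alone; origin at the centre of its underside
Mind the look-alikes: they are no part of the job. There is more than one size of the pad; the job needs the larger.

How it is judged (in metres and radians):
On the way, in this order (a step that is already met when the one before it is completed fails the run):
1. the brush is held over the pad, chips still there (horizontal distance between brush_bristles and pad below 0.1 m and contact force between the fingers and brush above 1 N), for 0.1 s.
2. all three chips are off the pad while the brush is still held ((x of chip_1_center in the frame of pad below -0.05 m or x of chip_1_center in the frame of pad above 0.05 m or y of chip_1_center in the frame of pad below -0.06 m or y of chip_1_center in the frame of pad above 0.06 m) and height (world z) of each of chip_1_center, chip_2_center, chip_3_center below 0.03 m and (x of chip_2_center in the frame of pad below -0.05 m or x of chip_2_center in the frame of pad above 0.05 m or y of chip_2_center in the frame of pad below -0.06 m or y of chip_2_center in the frame of pad above 0.06 m) and (x of chip_3_center in the frame of pad below -0.05 m or x of chip_3_center in the frame of pad above 0.05 m or y of chip_3_center in the frame of pad below -0.06 m or y of chip_3_center in the frame of pad above 0.06 m) and contact force between the fingers and brush above 1 N), for 0.2 s.
3. the tray is lifted off the worktop with the ball in its pocket, the brush let go (height (world z) of tray above 0.03 m and contact force between the fingers and tray above 0.5 N and contact force between the fingers and brush below 0.1 N and distance between ball_center and tray_pocket below 0.026 m), for 0.2 s.
At the end, for the whole second after the job is handed in: Chip centres off the pad, on the worktop; brush on the worktop, not on the pad; tray held, 60 to 140 mm above the pad, within 20 mm of its centre, long sides parallel within 0.15 rad, level within 0.1 rad, still (0.03 m/s, 0.2 rad/s), ball centre within 26 mm of the pocket point ((x of chip_1_center in the frame of pad below -0.05 m or x of chip_1_center in the frame of pad above 0.05 m or y of chip_1_center in the frame of pad below -0.06 m or y of chip_1_center in the frame of pad above 0.06 m) and height (world z) of each of chip_1_center, chip_2_center, chip_3_center below 0.03 m and (x of chip_2_center in the frame of pad below -0.05 m or x of chip_2_center in the frame of pad above 0.05 m or y of chip_2_center in the frame of pad below -0.06 m or y of chip_2_center in the frame of pad above 0.06 m) and (x of chip_3_center in the frame of pad below -0.05 m or x of chip_3_center in the frame of pad above 0.05 m or y of chip_3_center in the frame of pad below -0.06 m or y of chip_3_center in the frame of pad above 0.06 m) and contact force between each of brush, tray and pad below 0.05 N and height (world z) of brush_grip below 0.045 m and contact force between the fingers and tray above 0.5 N and contact force between tray and brush below 0.05 N and z of tray in the frame of pad between 0.068 and 0.148 m and horizontal distance between tray and pad below 0.02 m and angle between the x axis of tray and the y axis of pad, either way round below 0.15 rad and angle between tray's own z axis and vertical below 0.1 rad and linear speed of tray below 0.03 m/s and angular speed of tray below 0.2 rad/s and distance between ball_center and tray_pocket below 0.026 m); the arm keeps its last pose, push and grip.
It fails at once if the ball left its pocket (distance between ball_center and tray_pocket above 0.028 m).
It fails at once if the bushing was moved more than 30 mm (distance of bushing from where it was at the start of the episode above 0.03 m).
It fails at once if the bearing block was moved more than 30 mm (distance of bearing_block from where it was at the start of the episode above 0.03 m).
It fails at once if the blue bracket was moved more than 30 mm (distance of blue_bracket from where it was at the start of the episode above 0.03 m).
It also fails if it takes over 61 s, if anything falls off the work surface, if the arm or the gripper's body presses on something with over 40 N, if the wrist force passes 120 N, or if a joint passes its speed limit or range.

ROBOT

A 6-joint arm with a two-finger parallel gripper is mounted at the origin on a cart in front of the work surface, level with it; the furniture and walls round the work are solid. World frame = base frame: x ahead of the robot, y to its left, z up, the work surface at z = 0. Lengths are in mm, angles in rad, forces in N, time in s.
With the tool pointing down it reaches from about 350 to 975 mm from the base axis. Payload 7.1 kg.
Tool frame: the origin (TCP) lies on the front face of the gripper's body, between the roots of the fingers; the fingertips stand 80 mm ahead of it and the grasp point (between the pads) lies 61 mm ahead of it (env.tips_ahead is the distance from the TCP to the fingertips, in mm); z points along the fingers, y is the direction in which the jaws open and shut (so a half turn about z gives the same grasp; the last joint's range is limited). The gripper opens to 88 mm and grips with 3 to 60 N. Pads are 20 mm wide; open, the fingers measure 115 mm over their backs; the gripper's body (75 mm by 178 mm) begins 61 mm behind the grasp point.
Start: joints at [1.252, 0.423, 1.63, -0, 1.089, -0.019], TCP at [184.549, 597.116, 302.675] pointing down, gripper open.
Joint ranges: [-3, 3], [-0.9, 2.11], [0.09, 2.58], [-1.31, 4.45], [0.11, 2.69], [-2.54, 2.54]. Speed limits (rad/s): [2.39, 2.39, 3.01, 3.14, 3.14, 3.14].

INTERFACE

Orientations are given as a unit quaternion [x, y, z, w].
In Python, from station import env, set_gripper, viewer, workorder gives the robot as it stands. Calls block until the motion is done:
- env.reach(position, orientation): joint-space move of the TCP to a pose.
- env.move_l(position, rot=None, rate=150, f_stop=None): straight line of the TCP; rot=None keeps the orientation; rate is the mean speed in mm/s. With f_stop (N) it stops when the force on the tool has changed by that much, and returns True; else False.
- env.move_joints(angles): joint-space move.
- set_gripper(opening): finger opening in mm; the grip force is fixed at half the most; returns when the fingers have stopped.
- env.hold(seconds).
- env.ik(position, orientation): joint angles nearest the present ones, or None.
- env.read_state(): the state.
- viewer.camera(name): name is "side" or "top" or "wrist"; returns the picture (400x640x3 uint8, blue, green, red); there is no depth.
- viewer.camera_params(name): a dict with "fx", "fy", "cx", "cy" (pixels), "pose" (4x4, takes a point from camera to world coordinates); the wrist camera has in their place "tool_from_camera" (4x4, takes a point from camera to tool coordinates, whose origin is the TCP and whose axes are the flange's). Camera axes: x right, y up, looking along -z (the intrinsics and any distortion apply to the point x, -y, -z); pixel columns grow to the right and rows downward; lengths in mm; the calibration is good to about 2 mm. A picture is of the moment at which its call begins: read the wrist's pose just before it. camera_params takes no time and is no camera call.
A pose or a line that the arm cannot do raises env.IKError and nothing moves.
- workorder.sign_off(): hands the job in, once; it reports no verdict.
The state is a dict: "time_s": time; "qpos": joint angles; "dq": joint speeds; "tau": joint torques, N m; "tool_pos": TCP position; "orientation": TCP orientation; "force": force on the tool from outside, world axes, zero at the start; "wrist_torque": the same for the moment, N m; "width": finger opening in mm.
Only numpy, scipy, OpenCV 4.12 (cv2) and the standard library are available. Lean on these libraries where they do the work, as an engineer would, in place of code of your own. Each camera call takes 0.05 s, during which the arm holds its last target.

## Working session

There is one attempt and no reset: what is moved stays moved. The work goes in short steps, each a Python script; the robot and the scene stay as the last script left them, time stands still between calls to the robot, and variables do not carry over. Pictures are saved under pics/ and viewed, and the job is handed in when it is done.

```bash
ls; mkdir -p pics; python3 - <<'E'
from station import env,set_gripper,viewer,workorder
import cv2
for n in ("top","side","wrist"):
    cv2.imwrite(f"pics/a_{n}.png",viewer.camera(n)); print(n,viewer.camera_params(n))
print(env.read_state())
E
```

```text
pics
top {'fx': 376.7753395248317, 'fy': 376.7753395248317, 'cx': 318.0004782920577, 'cy': 199.7115142632035, 'pose': array([[-1.79801439e-02,  9.84895365e-01, -1.72214498e-01,
         3.97778218e+02],
       [-9.99799048e-01, -1.92378103e-02, -5.63657214e-03,
         3.92811925e+01],
       [-8.86446362e-03,  1.72078545e-01,  9.85043347e-01,
         9.02654935e+02],
       [ 0.00000000e+00,  0.00000000e+00,  0.00000000e+00,
         1.00000000e+00]])}
side {'fx': 376.4575923787473, 'fy': 376.4575923787473, 'cx': 319.73961810776495, 'cy': 205.57138331100836, 'pose': array([[-9.97879157e-01,  1.32223555e-02, -6.37366187e-02,
         4.80928417e+02],
       [-6.05831542e-02, -5.46791628e-01,  8.35074007e-01,
         7.63964905e+02],
       [-2.38090041e-02,  8.37164312e-01,  5.46433021e-01,
         5.41805474e+02],
       [ 0.00000000e+00,  0.00000000e+00,  0.00000000e+00,
         1.00000000e+00]])}
wrist {'fx': 326.15959355256905, 'fy': 326.15959355256905, 'cx': 323.3966034983663, 'cy': 198.12868229136419, 'tool_from_camera': array([[-1.87060208e-04,  9.53894252e-01,  3.0014283
[... 261 characters left out ...]

         1.00000000e+00]])}
{'time_s': 0.15, 'qpos': array([ 1.25200949e+00,  4.23657943e-01,  1.63048092e+00, -4.85448475e-06,
        1.08857824e+00, -1.90223427e-02]), 'dq': array([ 0.00090462, -0.00152618, -0.00138635,  0.00223898, -0.00049781,
        0.00181357]), 'tau': array([-1.46629459e-04, -5.44978201e+01, -2.73920327e+01,  6.43659267e-02,
        2.04494322e-02, -8.63856212e-05]), 'tool_pos': array([184.44884003, 596.82782518, 302.0979807 ]), 'orientation': array([ 1.49320563e-01,  9.88788680e-01, -5.54588716e-04, -9.23927892e-05]), 'force': array([-0.04430063, -0.36913365,  0.47936845]), 'wrist_torque': array([-0.05794417,  0.04827246, -0.04497718]), 'width': 87.45825874759723}
```

View pics/a_top.png

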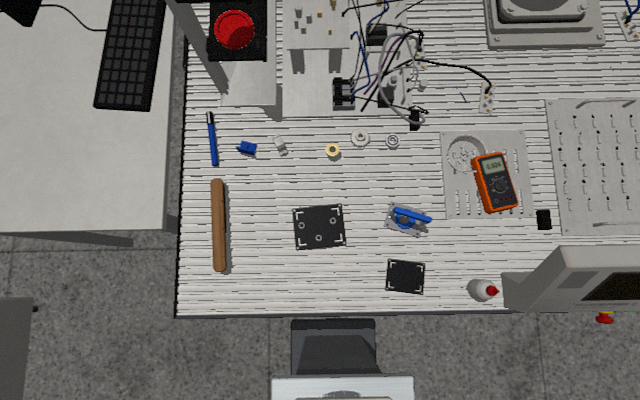

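View pics/a_side.png

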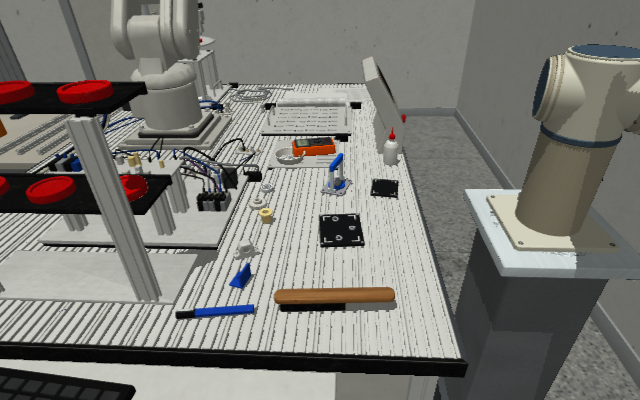

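View pics/a_wrist.png

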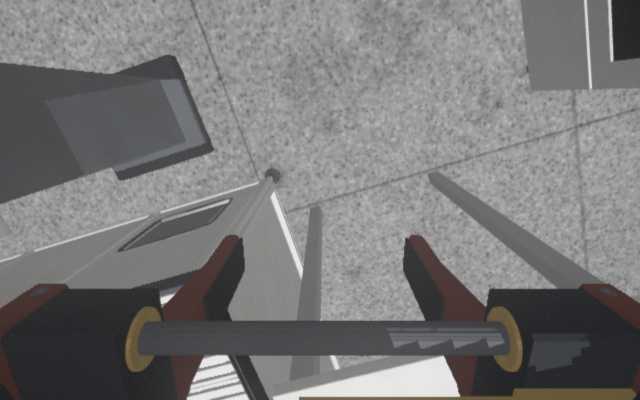

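Candidates: the large pad is at (319,227) in the top view, and the smaller look-alike is at (405,277). The brush is at (219,225), with a blue pen as look-alike at (212,138). The tray is at (408,219). The bushing is at (333,150), with grey rings at (360,138) and (392,142). I choose the 100x120 pad, the wooden brush and the tray, and check them in a crop.

```bash
cat > h.py <<'E'
from station import env,set_gripper,viewer,workorder
import numpy as np, cv2
from scipy.spatial.transform import Rotation as R
def pose(n,st=None):
    p=viewer.camera_params(n)
    if 'pose' in p: return p,np.array(p['pose'])
    T=np.eye(4);T[:3,:3]=R.from_quat(st['orientation']).as_matrix();T[:3,3]=st['tool_pos']
    return p,T@p['tool_from_camera']
def ray(n,u,v,z,P=None):
    p,T=P or pose(n)
    d=T[:3,:3]@np.array([(u-p['cx'])/p['fx'],-(v-p['cy'])/p['fy'],-1.])
    o=T[:3,3]; return o+d*(z-o[2])/d[2]
def proj(n,X,P=None):
    p,T=P or pose(n); c=T[:3,:3].T@(np.asarray(X)-T[:3,3]); return np.array([p['cx']-p['fx']*c[0]/c[2],p['cy']+p['fy']*c[1]/c[2]])
def down(yaw): # jaw (tool y) direction along yaw of ... tool x at angle yaw, z down
    return (R.from_euler('z',yaw)*R.from_euler('x',np.pi)).as_quat()
E
python3 - <<'E'
from h import *
t=cv2.imread('pics/a_top.png')
hsv=cv2.cvtColor(t,cv2.COLOR_BGR2HSV)
def rect(mask,box,off=(0,0)):
    x0,y0,x1,y1=box; m=np.zeros_like(mask); m[y0:y1,x0:x1]=mask[y0:y1,x0:x1]
    c=max(cv2.findContours(m,cv2.RETR_EXTERNAL,cv2.CHAIN_APPROX_NONE)[0],key=cv2.contourArea)
    return c,cv2.boxPoints(cv2.minAreaRect(c))
br=cv2.inRange(hsv,(3,80,50),(20,255,255))
c,b=rect(br,(195,165,245,285)); q=np.array([ray('top',*p,36)[:2] for p in b]); print('brush',q.round(),q.mean(0))
dk=cv2.inRange(hsv,(0,0,0),(180,255,75))
c,b=rect(dk,(280,190,360,260)); q=np.array([ray('top',*p,8)[:2] for p in b]); print('pad',b,q.round(),q.mean(0))
bl=cv2.inRange(hsv,(100,120,50),(125,255,255))
c,b=rect(bl,(375,190,445,245)); q=np.array([ray('top',*p,88)[:2] for p in b]); print('bar',b,q.round(),q.mean(0))
a=cv2.resize(t[180:300,190:450],None,fx=3,fy=3,interpolation=cv2.INTER_CUBIC); cv2.imwrite('pics/b.png',a)
s=cv2.imread('pics/a_side.png'); a=cv2.resize(s[140:330,220:420],None,fx=3,fy=3,interpolation=cv2.INTER_CUBIC); cv2.imwrite('pics/c.png',a)
for n,u,v,z in (('bush',333,150,14),('bearing',281,146,17),('brk',247,148,17)): print(n,ray('top',u,v,z).round())
E
```

```text
brush [[604. 299.]
 [604. 268.]
 [390. 255.]
 [389. 285.]] [496.74562478 276.89761026]
pad [[291.4878  208.39026]
 [341.09753 202.87805]
 [345.81702 245.35367]
 [296.20728 250.86588]] [[534. 108.]
 [545. -11.]
 [444. -19.]
 [433.  98.]] [489.03507828  44.03487112]
bar [[388.80005 223.6    ]
 [395.00006 205.     ]
 [431.60004 217.20001]
 [425.40002 235.80002]] [[ 485. -109.]
 [ 525. -124.]
 [ 497. -202.]
 [ 457. -186.]] [ 490.87279952 -155.13544585]
bush [676.   5.  14.]
bearing [688. 133.  17.]
brk [685. 216.  17.]
```

View pics/b.png

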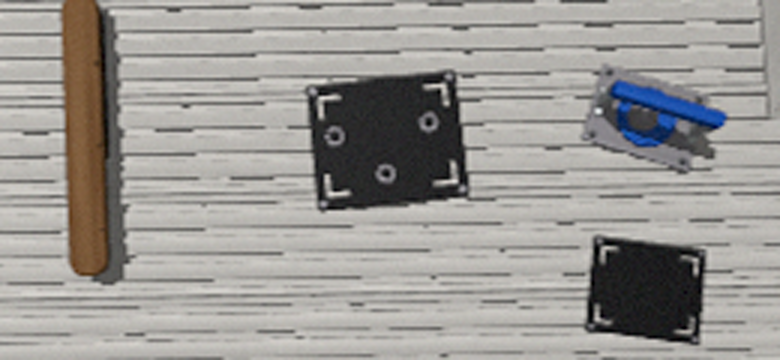

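View pics/c.png

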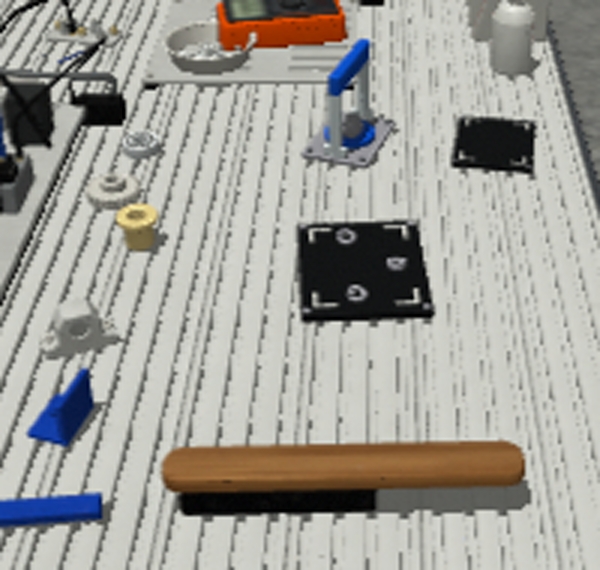

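Crops confirm the choice. The pad at top-view (319,227) is the 100x120 one (measured 101x119) and has three chips at (302,225), (333,220) and (319,238). The brush's bristle end points away from the robot. Next I take a wrist look over the pad on the way, then over the brush.

```bash
python3 - <<'E'
from h import *
for y in (0.063,np.pi+0.063):
    print(y,env.ik([497,277,200],down(y)),env.ik([490,44,200],down(y)))
for y in (1.22,1.22-np.pi): print(y, env.ik([490,-155,250],down(y)))
q=down(0.063) if env.ik([497,277,260],down(np.pi+.063)) is None else down(np.pi+.063)
print(env.read_state()['time_s'])
env.reach([480,60,300],q); st=env.read_state(); im=viewer.camera('wrist'); cv2.imwrite('pics/w_pad.png',im); np.save('w_pad.npy',np.r_[st['tool_pos'],st['orientation']]); print(st['time_s'])
env.reach([497,277,260],q); st=env.read_state(); im=viewer.camera('wrist'); cv2.imwrite('pics/w_br.png',im); np.save('w_br.npy',np.r_[st['tool_pos'],st['orientation']]); print(st['time_s'])
E
```

```text
0.063 [ 4.87548005e-01  4.80659488e-01  1.82316246e+00 -4.44089210e-16
  8.37770708e-01  1.99534433e+00] [ 6.53649785e-02  3.87573634e-01  1.99123862e+00 -4.44089210e-16
  7.62780395e-01  1.57316131e+00]
3.2045926535897933 [ 0.48754801  0.48065949  1.82316246  0.          0.83777071 -1.14624832] [ 0.06536498  0.38757363  1.99123862  0.          0.7627804  -1.56843135]
1.22 [-3.29524085e-01  3.34555258e-01  1.91463460e+00 -4.44089210e-16
  8.92402792e-01  2.12722421e-02]
-1.9215926535897931 None
0.15
2.3417
3.2833
```

View pics/w_pad.png

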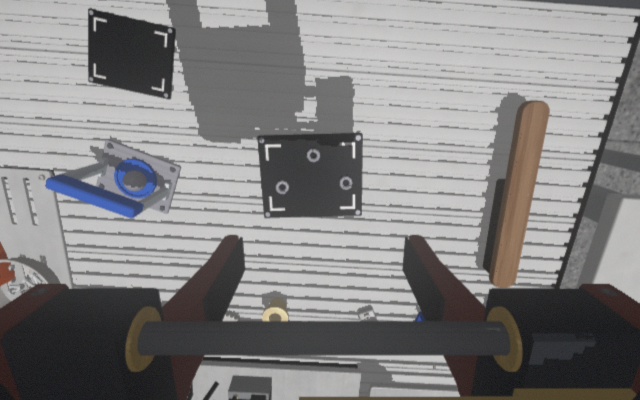

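View pics/w_br.png

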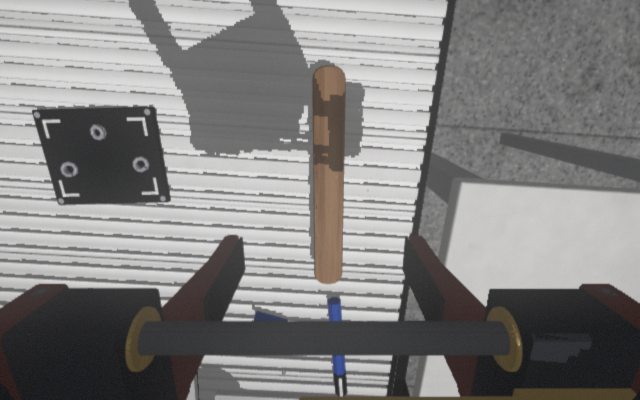

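The wrist views show the pad with three chips, corners about (260,135), (362,132), (362,216), (266,217). The tray pocket ring is at (136,177) with the ball inside, and the brush runs from (329,68) to (329,282). I compute the poses from these.

```bash
python3 - <<'E'
from h import *
def P(n):
    a=np.load(n+'.npy'); return pose('wrist',{'tool_pos':a[:3],'orientation':a[3:]})
def big(m,box):
    x0,y0,x1,y1=box; k=np.zeros_like(m); k[y0:y1,x0:x1]=m[y0:y1,x0:x1]
    return max(cv2.findContours(k,cv2.RETR_EXTERNAL,cv2.CHAIN_APPROX_NONE)[0],key=cv2.contourArea)
def mr(n,c,z):
    Pn=P(n); w=np.array([ray('wrist',u,v,z,Pn)[:2] for u,v in c[:,0]],np.float32)
    r=cv2.minAreaRect(w); b=cv2.boxPoints(r)
    e=[b[1]-b[0],b[2]-b[1]]; return r, [np.degrees(np.arctan2(v[1],v[0]))%180 for v in e],[np.linalg.norm(v) for v in e]
for n,box in (('w_pad',(245,120,375,228)),('w_br',(25,95,180,212))):
    im=cv2.imread(f'pics/{n}.png'); h=cv2.cvtColor(im,cv2.COLOR_BGR2HSV)
    m=cv2.inRange(h,(0,0,0),(180,255,70)); print('pad',mr(n,big(m,box),8))
for n,box in (('w_pad',(480,90,560,295)),('w_br',(305,60,355,290))):
    im=cv2.imread(f'pics/{n}.png'); h=cv2.cvtColor(im,cv2.COLOR_BGR2HSV)
    m=cv2.inRange(h,(3,70,25),(20,255,255)); print('brush',mr(n,big(m,box),33))
n='w_pad';im=cv2.imread('pics/w_pad.png');h=cv2.cvtColor(im,cv2.COLOR_BGR2HSV)
m=cv2.inRange(h,(100,120,40),(125,255,255));
c=big(m,(40,140,190,220)); 
cv2.imwrite('pics/tr.png',cv2.resize(im[120:230,30:200],None,fx=4,fy=4,interpolation=cv2.INTER_CUBIC))
k=np.zeros(m.shape,np.uint8);k[150:200,112:162]=m[150:200,112:162]
t=cv2.imread('pics/a_top.png'); 
cv2.imwrite('pics/tt.png',cv2.resize(t[190:250,370:450],None,fx=8,fy=8,interpolation=cv2.INTER_CUBIC))
E
```

```text
pad (((489.5394287109375, 42.18780517578125), (98.53636932373047, 110.3615493774414), 4.63112211227417), [np.float32(94.63113), np.float32(4.6311226)], [np.float32(110.36155), np.float32(98.53633)])
pad (((489.6098937988281, 47.78303146362305), (98.45821380615234, 121.8833999633789), 4.796204566955566), [np.float32(94.79622), np.float32(4.796202)], [np.float32(121.8834), np.float32(98.45823)])
brush (((498.5565185546875, 279.0141296386719), (216.59886169433594, 32.88246154785156), 3.574937105178833), [np.float32(93.57494), np.float32(3.574938)], [np.float32(32.88247), np.float32(216.59888)])
brush (((541.1356201171875, 283.28173828125), (130.51846313476562, 28.188426971435547), 3.6844751834869385), [np.float32(93.68439), np.float32(3.6844864)], [np.float32(28.18845), np.float32(130.51843)])
```

View pics/tr.png

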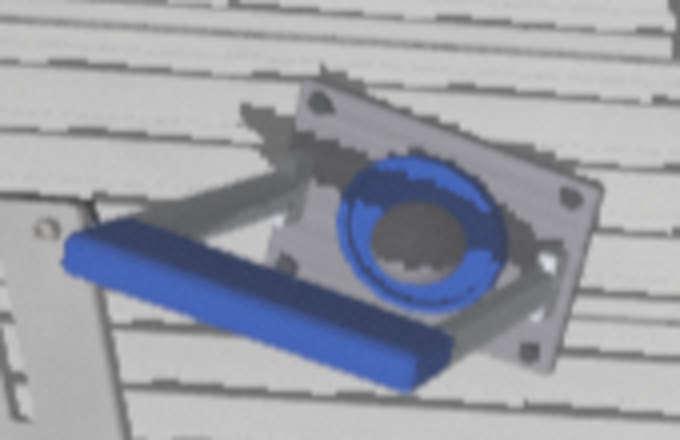

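View pics/tt.png

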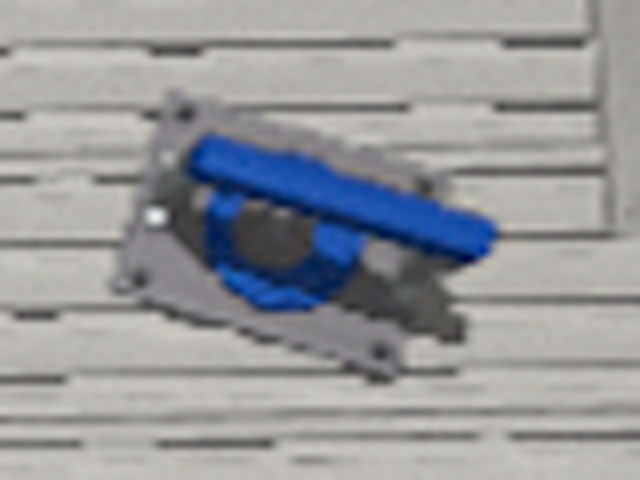

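```bash
python3 - <<'E'
from h import *
q=down(np.pi+.063)
env.reach([498,280,150],q)
print(env.move_l([498,280,91],rate=100,f_stop=15))
set_gripper(0); st=env.read_state(); print(st['width'],st['force'],st['tool_pos'],st['time_s'])
env.move_l([498,280,150],rate=120); st=env.read_state(); print(st['width'],st['force'],st['time_s'])
cv2.imwrite('pics/g_w.png',viewer.camera('wrist'));cv2.imwrite('pics/g_s.png',viewer.camera('side'))
np.save('g_w.npy',np.r_[st['tool_pos'],st['orientation']])
E
```

```text
False
29.898720608970496 [ 0.31848913  0.95753815 -0.33532782] [498.01703227 280.05154086  91.0067234 ] 5.525
29.633793989729124 [-0.73868847  0.58868915 -0.69418452] 6.1667
```

View pics/g_w.png

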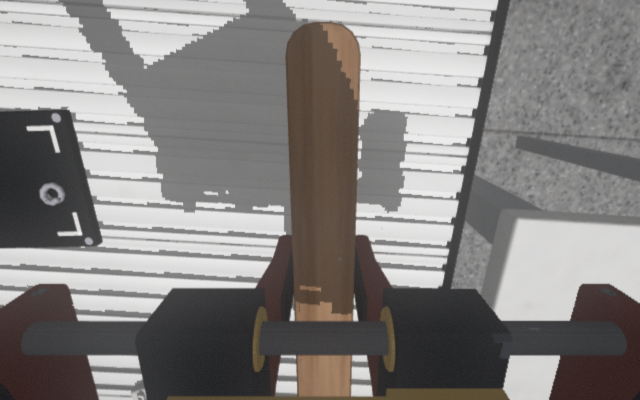

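View pics/g_s.png

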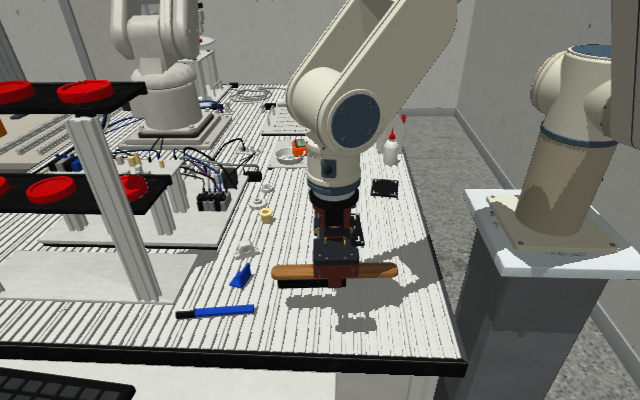

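The brush is gripped level in the middle of the jaws. Next is the sweep along the pad's -y.

```bash
python3 - <<'E'
from h import *
th=0.084; c=np.array([489.5,45.]); x=np.array([np.cos(th),np.sin(th)]); y=np.array([-x[1],x[0]])
q=down(np.pi+th)
def T(s,z): return [*(c-40*x+y*s),z]
env.reach(T(95,150),q); env.move_l(T(95,100.2),rate=100)
print(env.read_state()['force'])
for s in (60,20,-20,-50,-68):
    env.move_l(T(s,100.2),rate=70); st=env.read_state(); print(s,st['force'].round(1),st['width'])
env.hold(0.3)
env.move_l(T(-60,190),rate=150)
st=env.read_state(); print(st['time_s'])
cv2.imwrite('pics/s_t.png',viewer.camera('top'));cv2.imwrite('pics/s_s.png',viewer.camera('side'))
E
```

```text
[-0.02919857 -0.19040556 -0.63279486]
60 [ 0.4 -0.  -0.9] 29.810721971376914
20 [-0.2 -0.1 -1.2] 29.737891177682634
-20 [-0.1  0.6 -0.7] 29.949949807194166
-50 [ 0.   0.5 -0.7] 29.786702130792197
-68 [ 0.2 -0.2 -1.9] 29.5700456834154
11.7167
```

View pics/s_t.png

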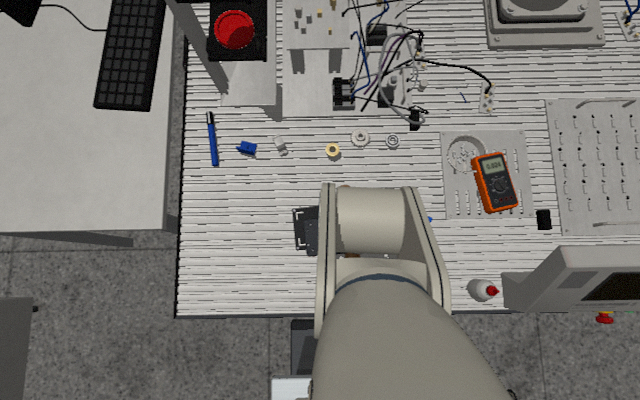

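View pics/s_s.png

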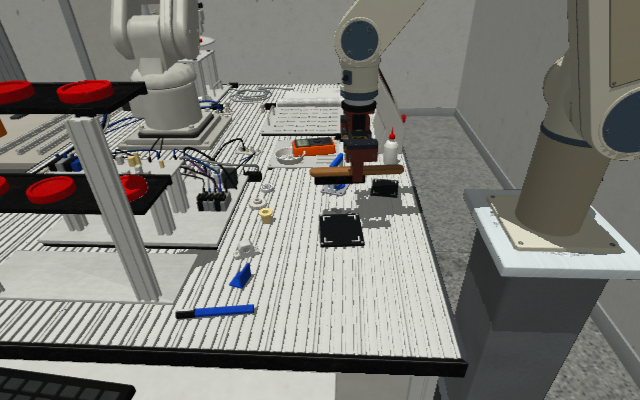

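The side view shows the pad clear. I move back to the brush's old spot and check with the top camera before letting go.

```bash
python3 - <<'E'
from h import *
q=down(np.pi+.063)
env.reach([480,272,170],q)
t=viewer.camera('top'); cv2.imwrite('pics/s2.png',cv2.resize(t[180:300,190:450],None,fx=3,fy=3,interpolation=cv2.INTER_CUBIC))
print(env.read_state()['time_s'])
E
```

```text
12.9917
```

View pics/s2.png

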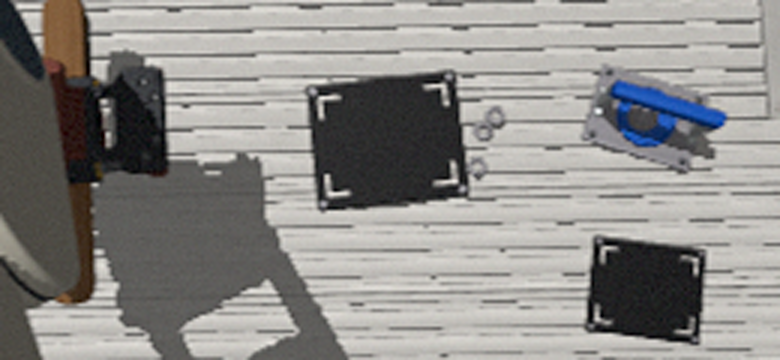

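All three chips are on the worktop, at crop (496,117), (484,131) and (477,168), clear of the pad edge at x about 466. I lay the brush down and go look at the tray.

```bash
python3 - <<'E'
from h import *
env.move_l([480,272,105],rate=120)
print(env.move_l([480,272,91],rate=40,f_stop=4), env.read_state()['tool_pos'])
set_gripper(88); env.hold(0.2); env.move_l([480,272,200],rate=150)
env.reach([480,-150,290],down(1.22)); st=env.read_state(); cv2.imwrite('pics/t_w.png',viewer.camera('wrist')); np.save('t_w.npy',np.r_[st['tool_pos'],st['orientation']]); print(st['time_s'],st['width'])
cv2.imwrite('pics/t_s.png',viewer.camera('side'))
E
```

```text
True [480.07372773 272.11457904  90.94201067]
17.7667 88.0561223588182
```

View pics/t_w.png

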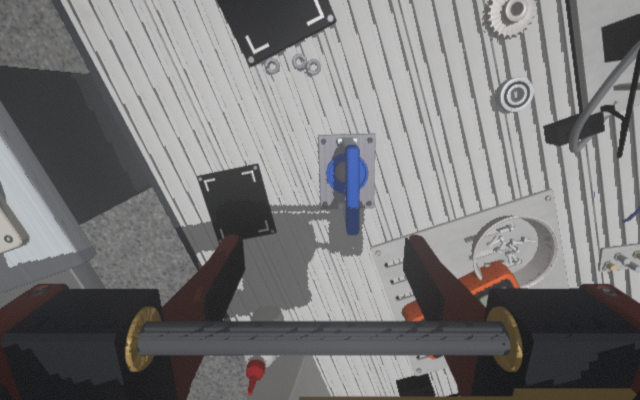

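View pics/t_s.png

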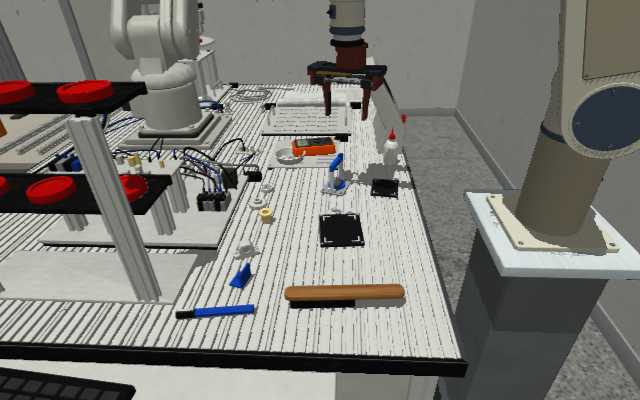

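```bash
python3 - <<'E'
from h import *
a=np.load('t_w.npy');P=pose('wrist',{'tool_pos':a[:3],'orientation':a[3:]})
im=cv2.imread('pics/t_w.png')
cv2.imwrite('pics/t_c.png',cv2.resize(im[120:260,290:400],None,fx=5,fy=5,interpolation=cv2.INTER_NEAREST)[:600*2])
h=cv2.cvtColor(im,cv2.COLOR_BGR2HSV); m=cv2.inRange(h,(100,120,40),(125,255,255))
for v in range(140,242,6): 
    xs=np.where(m[v,310:380])[0]+310; print(v,(xs.min(),xs.max(),len(xs)) if len(xs) else None)
E
```

```text
140 None
146 None
152 (np.int64(347), np.int64(358), 12)
158 (np.int64(347), np.int64(360), 14)
164 (np.int64(329), np.int64(365), 23)
170 (np.int64(327), np.int64(367), 28)
176 (np.int64(327), np.int64(367), 28)
182 (np.int64(329), np.int64(364), 23)
188 (np.int64(347), np.int64(360), 14)
194 (np.int64(347), np.int64(358), 12)
200 (np.int64(347), np.int64(358), 12)
206 (np.int64(347), np.int64(358), 12)
212 None
218 None
224 None
230 None
236 None
```

```bash
python3 -c "
import cv2;im=cv2.imread('pics/t_w.png');cv2.imwrite('pics/t_c2.png',cv2.resize(im[125:245,300:390],None,fx=5,fy=5,interpolation=cv2.INTER_NEAREST))"
```

```text
(no output)
```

View pics/t_c2.png

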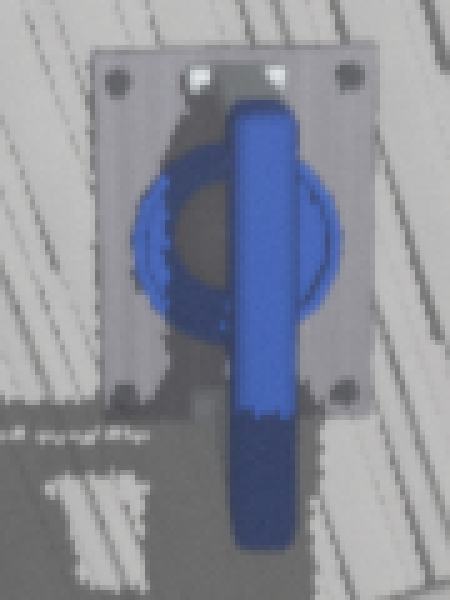

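```bash
python3 - <<'E'
from h import *
a=np.load('t_w.npy');P=pose('wrist',{'tool_pos':a[:3],'orientation':a[3:]})
A=ray('wrist',352.9,147.2,88,P)[:2];B=ray('wrist',352.6,234.6,88,P)[:2]
print(A,B,(A+B)/2,np.linalg.norm(A-B),np.arctan2(*(A-B)[::-1]))
W=[ray('wrist',u,v,88,P)[:2] for u in (346,359.5) for v in (190,)]; print(W,np.linalg.norm(W[0]-W[1]))
# plate corners z=5
cs=[(318.7,135),(375.5,134),(373,207),(321.5,208)]
C=np.array([ray('wrist',u,v,5,P)[:2] for u,v in cs]); print(C.round(1),C.mean(0))
for i in ((0,3),(1,2)): d=C[i[0]]-C[i[1]]; print(np.linalg.norm(d),np.arctan2(d[1],d[0]))
E=ray('wrist',(327+367)/2+.3,173,8,P); print('ring',E)
E
```

```text
[ 518.17140312 -120.93945322] [ 491.722567   -199.22802559] [ 504.94698506 -160.08373941] 82.63559460336722 1.2449972791378023
[array([ 500.02553067, -155.54887606]), array([ 511.51259787, -159.73417416])] 12.225769217063746
[[ 489.5 -109.4]
 [ 549.1 -130. ]
 [ 520.8 -210.9]
 [ 462.9 -191.1]] [ 505.58031407 -160.33073143]
85.94994977769196 1.2557974994755055
85.74079368588619 1.234525120655165
ring [ 505.47089005 -160.48939691    8.        ]
```

The bar ends, plate corners and pocket ring agree on a centre of (505.2, -160.2) and yaw 1.245. I grip and lift slowly.

```bash
python3 - <<'E'
from h import *
q=down(1.245); c=[505.2,-160.2]
set_gripper(44)
env.reach([*c,230],q); env.move_l([*c,138.5],rate=80,f_stop=8)
set_gripper(0); env.hold(.2); st=env.read_state(); print(st['width'],st['force'],st['tool_pos'],st['time_s'])
env.move_l([*c,143],rate=20); env.hold(.2)
env.move_l([*c,188],rate=40); env.hold(.3); st=env.read_state(); print(st['width'],st['force'],st['wrist_torque'],st['time_s'])
cv2.imwrite('pics/l_s.png',cv2.resize(viewer.camera('side')[80:230,240:440],None,fx=4,fy=4)); cv2.imwrite('pics/l_w.png',viewer.camera('wrist'))
E
```

```text
11.94938614673368 [-1.78837329  0.58897414  2.278611  ] [ 504.93520891 -160.08758204  138.44317891] 21.15
11.633355391895286 [ 0.28002738 -0.34367235 -5.54539883] [-0.05961412  0.07157323  0.01638404] 23.3
```

View pics/l_s.png

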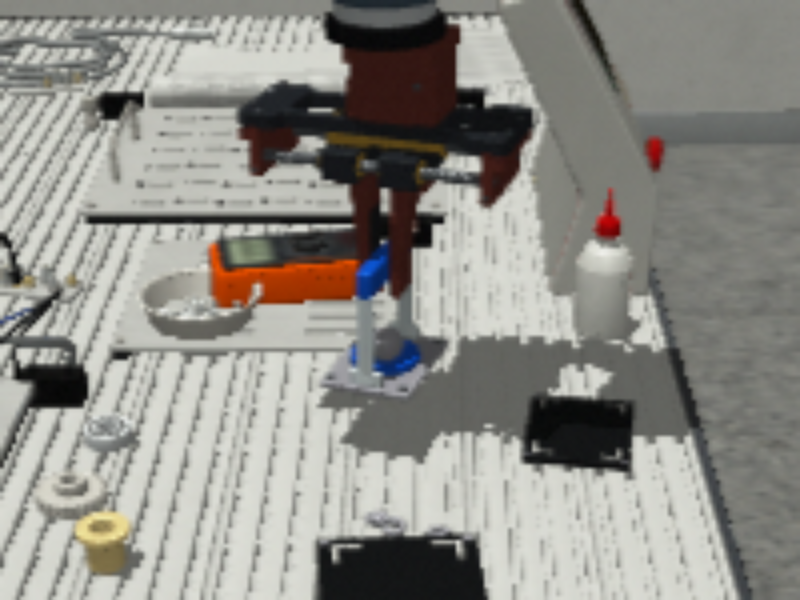

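View pics/l_w.png

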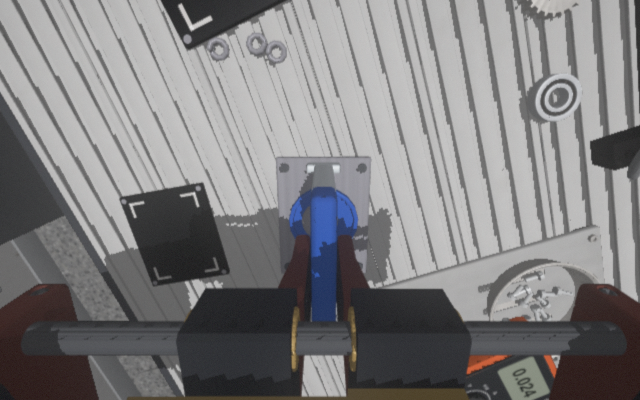

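The tray is held level and centred, with the ball in its pocket. Weight on the tool is about 5.5 N. Next I carry it slowly over the pad.

```bash
python3 - <<'E'
from h import *
th=0.084
env.move_l([505.2,-160.2,246.5],rate=50)
env.move_l([489.7,45,246.5],rot=down(np.pi/2+th),rate=40)
env.hold(.5); st=env.read_state(); print(st['width'],st['force'],st['tool_pos'],abs(st['dq']).max(),st['time_s'])
cv2.imwrite('pics/f_s.png',cv2.resize(viewer.camera('side')[100:310,220:440],None,fx=2.8,fy=2.8)); cv2.imwrite('pics/f_w.png',viewer.camera('wrist')); cv2.imwrite('pics/f_t.png',viewer.camera('top'))
E
```

```text
11.836126507387101 [-0.27462021 -0.44030359 -5.25853475] [489.67429951  44.99342032 246.48612901] 0.001990104034234978 30.5083
```

View pics/f_s.png

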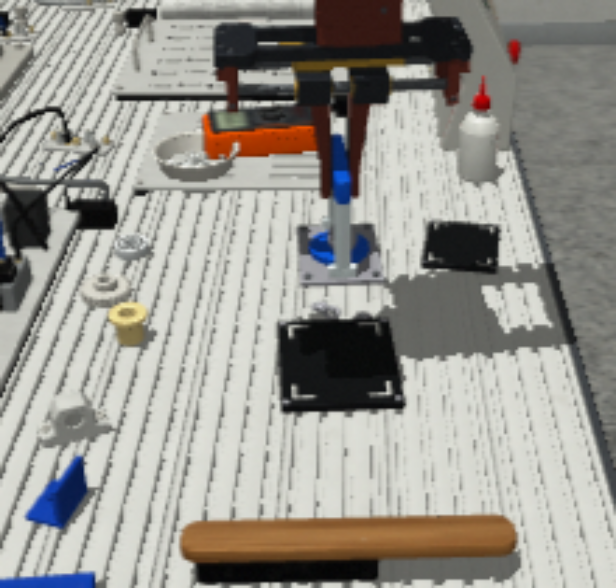

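View pics/f_w.png

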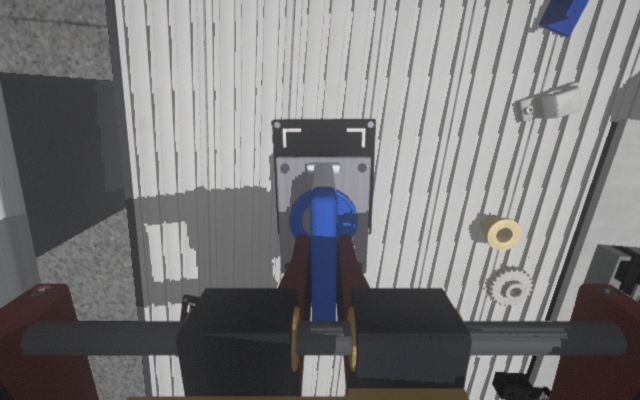

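View pics/f_t.png

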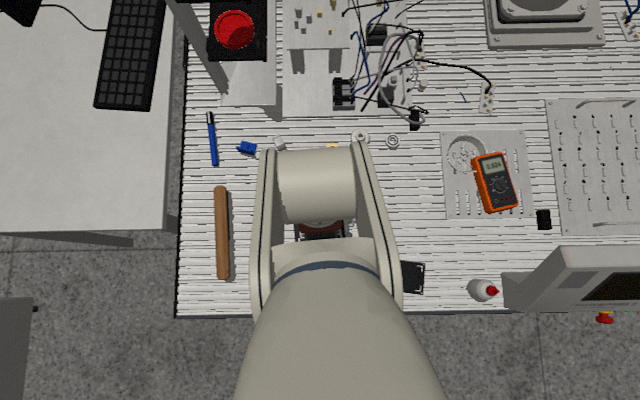

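```bash
python3 - <<'E'
from h import *
P=pose('wrist',env.read_state())
A=ray('wrist',272.5,120.5,8,P)[:2];B=ray('wrist',375.5,121,8,P)[:2]; print(A,B,np.linalg.norm(A-B))
d=(B-A)/np.linalg.norm(B-A); n=np.array([d[1],-d[0]]); m=(A+B)/2
c=[m+60*n,m-60*n]; c=min(c,key=lambda p:np.linalg.norm(p-[489.5,45])); print('pad centre',c,'yaw of x',np.arctan2(d[1],d[0]))
s=cv2.imread('pics/f_s.png')
print('tray side centre', ray('side',220+340/2.8,100+246/2.8,116))
w=[ray('wrist',u,v,113,P)[:2] for u,v in((275.5,156),(374,156))]; print(np.array(w),np.linalg.norm(w[0]-w[1]),np.arctan2(*(w[1]-w[0])[::-1]))
E
```

```text
[436.44060833 100.33937133] [534.99159304 108.14379356] 98.85952454793828
pad centre [490.45277463  44.42884199] yaw of x 0.0790267968668752
tray side centre [486.68027024  40.10105737 116.        ]
[[454.55585832  86.20639956]
 [520.00996345  91.69986545]] 65.68422981297094 0.08373228037528332
```

The pad centre is about (490,44), the tray is within about 5 mm of it, yaw matches to about 0.005 rad, and the underside is at about 108 mm. I sign off.

```bash
python3 - <<'E'
from h import *
workorder.sign_off(); print(env.read_state()['time_s'])
E
```

```text
the job is handed in; nothing more can be done
the job is handed in; nothing more can be done
```

I swept all three chips off the larger pad with the brush, laid the brush on the worktop near its starting spot, and lifted the tray by its bar. The job is handed in with the tray still held over the pad. The clock read about 30.5 s at the last check before handing in; sign-off gives no verdict.

**Chips and brush:** the top view before I laid the brush down showed all three chips on the worktop beyond the pad's -y edge. The nearest was only about 8 to 9 mm past the edge. The final side view shows the brush on the worktop well clear of the pad.

**Tray:** its underside is about 108 mm above the worktop, so about 100 mm above the pad's top face. The tool was at (489.7, 45), and the pad centre measured (490.5, 44.4). The tray and pad edges agreed within about 0.005 rad. Joint speeds were under 0.002 rad/s, and the tray looked level in the last pictures.

**Ball:** it was visible in its pocket just after the lift. At the final pose the bar and posts mostly hid it, so I could not measure it there. The load on the tool stayed about the same, 5.5 N after the lift and 5.3 N at the end.

**Disagreement:** a rough side-camera fix put the tray centre about 5 mm from the tool position, within the 20 mm limit.

The bushing, bearing block and bracket showed no visible movement in the pictures.

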